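# Open the latched gate in the bench splash screen

### The job

Open the gate in the splash screen across the bench: press its thumb lever to lift the latch bar out of the hooded keeper, push the gate away to the far side, and leave it wide open, about square to the screen, with the bar dropped back down. Do not force the latch or slam the gate, and leave the other things on the bench where they stand.

Things in the scene. Friction and masses are not known exactly. Their poses are not given: they have to be found in the camera images.
- screen: Fixed low splash screen across the bench, 860 mm wide, clear panels 180 mm high, two aluminium posts 225 mm high beside the gate. Origin: bench level, middle of the 250 mm gate opening. x points through the gate to the far side, y along the screen to the left, z up.
- gate_hinge (a point): On the gate's vertical hinge line (left post, y = +120 mm of the screen), 170 mm above the bench; axes turn with the gate: -y runs along it to its free edge, -x out of its near face. Gate: white frame, clear pane, 238 mm wide, 12 mm thick, top 190 mm above the bench.
- gate (a joint): Opening angle of the gate, rad: 0 closed, grows as it swings to the far side (anticlockwise from above), stop at 1.5. A slightly stiff hinge (about 0.25 N m): the gate stays where it is left.
- thumb_lever: Steel lever through the gate. Origin on its pivot: gate mid-thickness, 175 mm from the hinge line, 160 mm up. Level paddle out of the near face along -x, 8 to 78 mm from the pivot, 40 mm wide, top 163 mm up. Pressed down it tips about its y axis (0.7 rad at most); its tail behind the gate, after 2 mm of play, lifts the latch bar. It springs back.
- thumb_pad (a point): Top face of the paddle, 48 mm in front of the lever's pivot: where to press. Once the play is taken up the weight of the bar is felt here, steady at 2 to 5 N, until the bar meets the hood.
- push_block (a point): Middle of the front face of a steel block on the gate's near face, over the paddle's root: 60 mm wide, 166 to 180 mm up, front 30 mm before the gate's mid-plane. Fingers standing on the paddle close in front of it push the gate by it, with the lever pressed or free.
- latch_bar (a joint): Lift of the steel bar on the gate's far face, rad: 0 at rest on its stop (level), positive lifted. Bar 225 x 20 x 8 mm, pivoted 75 mm from the gate's hinge line; 185 mm from that pivot its end sits in the keeper. It falls back by its weight when the lever is let go.
- keeper_post (a point): Middle of the top of the right-hand post. The dark steel keeper is clamped on the post's far side at an unmeasured height, different each time: the bar's end must rise 5 to 27 mm to pass over its cheek (about 6 to 18 mm of press near thumb_pad), and 4.5 mm higher its hood stops the bar.
- gate_edge (a point): Gate's free edge, mid-thickness, 240 mm from the hinge line, 170 mm up. When the bar meets the hood (2 to 3 mm more press) resistance rises abruptly past 7 N: press slowly, ease back 1 mm from there and the bar passes as the gate is pushed, clear of the keeper from 0.2 rad. Over 20 N on the lever or 60 N on the gate is forcing.
- tube_rack: White tube rack, 80 x 130 x 50 mm, loose, on the near side. Origin under its centre.
- reagent_bottle: Amber bottle, 70 mm wide, 150 mm high, loose, near side. Origin under its centre.
- wash_bottle: White bottle, 64 mm wide, 170 mm high, loose, far side, left of the gate. Origin under its centre.
- tip_box: Orange box, 85 x 125 x 60 mm, loose, far side, right of the gate. Origin under its centre.
- beaker: Glass beaker, 80 mm wide, 90 mm high, loose, far side. Origin under its centre.
- block_insert: Aluminium block, 75 x 100 x 35 mm, loose, near side. Origin under its centre.
- sample_jar: Glass jar, 72 mm wide, 80 mm high, loose, far side. Origin under its centre.

How it is judged:
On the way, in this order (a step that is already met when the one before it is completed fails the run):
1. the latch bar is lifted by the fingers pressing the thumb lever, the gate still closed (value of joint latch_bar above 0.02 rad and contact force between the fingers and thumb_lever above 0.5 N and value of joint gate below 0.06 rad), for 0.05 s.
2. the gate has swung clear of the keeper (value of joint gate above 0.2 rad), for 0.1 s.
At the end, for the whole second after the job is handed in: The gate stands at rest, open by more than 1.2 rad (its stop is at 1.5), and the latch bar hangs down at its rest (under 0.02 rad) (value of joint gate above 1.2 rad and velocity of joint gate between -0.05 and 0.05 rad/s and value of joint latch_bar below 0.02 rad); the robot touches nothing.
It fails at once if the thumb lever is forced (over 20 N), or the gate and screen (over 60 N) (contact force between any of the fingers, the arm and thumb_lever above 20 N or contact force between any of the fingers, the arm and screen above 60 N).
It fails at once if the gate is slammed: faster than 2.5 rad/s (velocity of joint gate above 2.5 rad/s).
It fails at once if one of the other things is moved by more than 30 mm (distance of any of tube_rack, reagent_bottle, wash_bottle, tip_box, beaker, block_insert, sample_jar from where it was at the start of the episode above 0.03 m).
It also fails if it takes over 45 s, if anything falls off the work surface, if the arm or the gripper's body presses on something with over 40 N, if the wrist force passes 120 N, or if a joint passes its speed limit or range.

### The arm

A 6-joint arm with a two-finger parallel gripper is mounted at the origin on the work surface. World frame = base frame: x ahead of the robot, y to its left, z up, the work surface at z = 0. Lengths are in m, angles in rad, forces in N, time in s.
With the tool pointing down it reaches from about 0.375 to 0.9 m from the base axis. Payload 3.1 kg.
Tool frame: the origin (TCP) lies midway between the tips of the shut fingers; the grasp point (between the pads) lies manip.hold_point_z behind it (manip.hold_point_z is the distance from the TCP to the grasp point, in m); z points along the fingers, y is the direction in which the jaws open and shut (so a half turn about z gives the same grasp; the last joint's range is limited). The gripper opens to 85 mm and grips with 20 to 120 N. Pads are 22 mm wide; open, the fingers measure 114 mm over their backs; the gripper's body (76 mm by 85 mm) begins 54 mm behind the grasp point. The pads swing forward as they close: fully open they stand 13 mm farther back than shut.
Start: joints at [1.002, 0.527, 1.433, -0, 1.181, -0.178], TCP at [0.237, 0.578, 0.231] pointing down, gripper open.
Joint ranges: [-3.08, 3.08], [-0.75, 2.2], [0.22, 2.44], [-1.43, 4.57], [0, 2.65], [-2.85, 2.85]. Speed limits (rad/s): [2.79, 2.79, 3.14, 3.14, 3.14, 3.14].

### API

Orientations are given as a unit quaternion [x, y, z, w].
In Python, from station import manip, snapshot, workorder, models gives the robot as it stands.
- The arm moves only by the tool jog_arm, never from a script. Its argument "commands" is a list of rows, each a list of 5 numbers: the opening in per cent of the stroke, from 0 (shut) to 100 (fully open), then the shift along the world's x, y, z in cm, then the turn about the world's z in rad. A call has 1 to 8 rows; each row shifts and turns the pose as measured when the row begins; what a row does not reach is not made up. A row lasts 1/12 s, in which the tool goes at most 41.7 mm and 7.16 degrees, less where a joint would pass 70% of its speed; a pose out of reach is approached as far as the arm can. A call with a gripper value outside its range is refused whole. The fingers move at their own pace and stop on an object; "squeeze" is the grip in N (left out, the last holds). Time passes only in rows, so rows that do not move let the fingers close. It gives the time, the measured TCP pose, the force and the opening at its end, in the units of the state.
- manip.sense(): the state, without advancing time (a new reading comes with each control period).
- snapshot(name): name is "side" or "top"; returns a dict with "image" (420x560x3 uint8, red, green, blue), "intrinsics" (3x3 intrinsics, pixels), "extrinsics" (4x4, takes a point from camera to world coordinates). Camera axes: x right, y down, z forward; pixel columns grow to the right and rows downward; lengths in m; the calibration is good to about 2 mm. A picture is of the moment at which its call begins. There is no depth.
- workorder.sign_off(): hands the job in, once; it reports no verdict.
Trained networks look in a picture, given as the dict that the camera call returned (one of the last four; its "shot" number tells which), for a name from the list of things; names that differ only in an ending like _2 or _b are one class to them, and where a whole thing is asked for, a point or a joint stands for the part that bears it (a point fixed in the world has none). Each returns a list of dicts, best first, with "score" (0 to 1); they miss things now and then, are a little off and sometimes report something else, mostly with a low value. They report only what shows in the picture. A call takes as long as a camera call.
- models.find_in(picture, name): "centre" ([x, y, z] in m, in world coordinates, good to about 4 mm: the middle of the surface that is visible of it).
- models.pinpoint(picture, name): "centre" ([x, y, z] in m, in world coordinates, good to about 4 mm: a listed point, or the origin of a listed thing).
The state is a dict: "t": time; "q": joint angles; "qd": joint speeds; "tau": joint torques, N m; "tcp_pos": TCP position; "tool_rot": TCP orientation; "force": force on the tool from outside, world axes, zero at the start; "ft_torque": the same for the moment, N m; "finger_gap": opening from 0.0 (shut) to 1.0 (fully open).
Only numpy, scipy, OpenCV 4.12 (cv2) and the standard library are available. Lean on these libraries where they do the work, as an engineer would, in place of code of your own. Each camera call takes 0.05 s, during which the arm holds its last target. There are 200 camera calls.

## Working session

There is one attempt and no reset: what is moved stays moved. The work goes in short steps, Python scripts to look and compute and a tool call to move; the robot and the scene stay as the last step left them, time stands still between calls to the robot, and variables do not carry over. Pictures are saved under pics/ and viewed, about 8 in all and at most 12, crops included, and the job is handed in when it is done.

Besides the shell and the picture viewer there is one more tool, called after "Call:" in YAML: its name, and indented under it one key for each argument. jog_arm: Moves the arm, as the interface text tells. Its arguments: {"type":"object","properties":{"commands":{"type":"array","items":{"type":"array","items":{"type":"number"}}},"squeeze":{"type":"number"}},"required":["commands"]}

```bash
mkdir -p pics
cat > h.py <<'E'
from station import manip, snapshot, workorder, models
import numpy as np, cv2
def save(p,n): cv2.imwrite(f'pics/{n}.png',cv2.cvtColor(p['image'],cv2.COLOR_RGB2BGR))
def px(p,X):
    E=np.linalg.inv(np.array(p['extrinsics'])); c=E[:3,:3]@np.array(X)+E[:3,3]; u=np.array(p['intrinsics'])@c; return np.round(u[:2]/u[2])
E
python3 - <<'E'
from h import *
print(manip.hold_point_z, manip.sense())
for v in ("side","top"):
    p=snapshot(v); save(p,v+'0')
    print(v,np.round(p['extrinsics'],2).tolist())
    for n in "screen gate_hinge thumb_lever thumb_pad push_block keeper_post gate_edge tube_rack reagent_bottle wash_bottle tip_box beaker block_insert sample_jar".split():
        r=models.pinpoint(p,n)
        print(n,[(np.round(d['centre'],3).tolist(),round(d['score'],2),px(p,d['centre']).tolist()) for d in r[:2]])
E
```

```text
0.0187 {'t': 0.0, 'q': array([ 1.00247891e+00,  5.28452641e-01,  1.43390228e+00, -2.01925065e-05,
        1.18143424e+00, -1.78513248e-01]), 'qd': array([-0.00047763, -0.00105221,  0.00104797, -0.00153531, -0.00098369,
        0.00102503]), 'tau': array([ 1.13220543e-03, -4.42363966e+01, -1.78023523e+01, -1.49911116e-04,
        8.30896577e-03,  8.66775025e-06]), 'tcp_pos': array([0.23709281, 0.57749835, 0.23034196]), 'tool_rot': array([ 1.93666590e-01,  9.81066790e-01, -1.02597553e-03, -3.91947302e-04]), 'force': array([-0.2104263 , -0.94181662,  0.74581907]), 'ft_torque': array([-0.058221  , -0.03818273,  0.03639373]), 'finger_gap': 1.0008815289394897}
side [[0.99, -0.09, 0.11, 0.41], [-0.14, -0.51, 0.85, -1.15], [-0.02, -0.85, -0.52, 0.85], [0.0, 0.0, 0.0, 1.0]]
screen [([0.484, -0.061, 0.003], 0.84, [248.0, 261.0]), ([0.712, 0.146, -0.001], 0.59, [311.0, 217.0])]
gate_hinge [([0.501, 0.06, 0.169], 0.82, [247.0, 189.0])]
thumb_lever [([0.471, -0.112, 0.161], 0.59, [243.0, 225.0])]
thumb_pad [([0.427, -0.106, 0.159], 0.66, [226.0, 227.0])]
push_block [([0.443, -0.109, 0.172], 0.65,
[... 1151 characters left out ...]
 [349.0, 270.0])]
push_block [([0.423, -0.111, 0.166], 0.71, [349.0, 271.0]), ([0.441, -0.111, 0.169], 0.62, [350.0, 263.0])]
keeper_post [([0.459, -0.198, 0.226], 0.57, [394.0, 254.0])]
gate_edge [([0.459, -0.177, 0.17], 0.82, [378.0, 256.0])]
tube_rack [([0.366, 0.054, -0.001], 0.6, [277.0, 293.0])]
reagent_bottle [([0.296, -0.276, 0.002], 0.91, [403.0, 322.0]), ([0.5, 0.056, 0.168], 0.62, [277.0, 236.0])]
wash_bottle [([0.704, 0.145, 0.001], 0.91, [246.0, 167.0])]
tip_box [([0.506, -0.334, -0.0], 0.64, [423.0, 242.0])]
beaker [([0.599, 0.162, -0.0], 0.71, [238.0, 205.0])]
block_insert [([0.427, 0.256, 0.004], 0.86, [200.0, 268.0])]
sample_jar [([0.6, -0.37, -0.001], 0.91, [435.0, 208.0])]
```

View pics/side0.png

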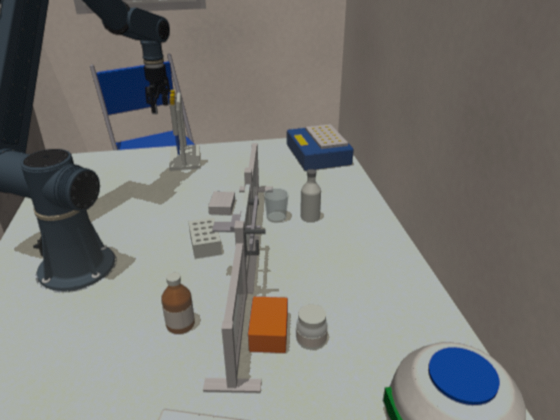

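View pics/top0.png

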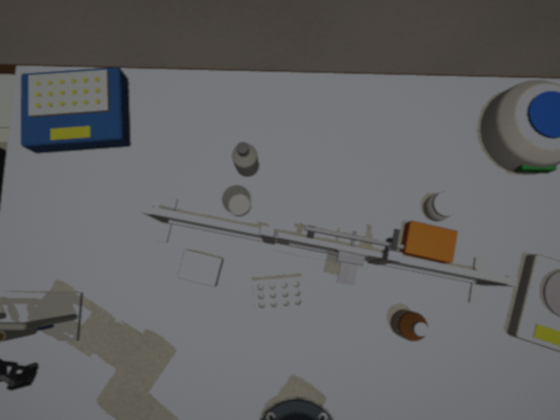

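Both views agree. The gate's hinge is at about (0.500, 0.057), the paddle at (0.426, -0.109), around px (349,270) in top, and the screen's yaw is about -0.17. The path on the near side is clear at 0.23 m height. I'll shut the fingers and approach with the jaw axis along the gate.

Call:
jog_arm:
  commands:
    - [0,2,-3,0.3,-0.122]
    - [0,2,-3,0.3,-0.122]
    - [0,2,-3,0.3,-0.122]
    - [0,2,-3,0.3,-0.122]
    - [0,2,-3,0,-0.122]
    - [0,2,-3,0,-0.122]
    - [0,2,-3,0,-0.122]
    - [0,2,-3,0,-0.122]
  squeeze: 40

```text
t: 2.17
tcp_pos: [0.3978, 0.3356, 0.2446]
tool_rot: [0.639, 0.769, 0.004, 0.001]
force: [0.7, 0.4, -0.9]
finger_gap: 0.003
```

Call:
jog_arm:
  commands:
    - [0,0,-3,0,-0.122]
    - [0,0,-3,0,-0.122]
    - [0,0,-3,0,-0.122]
    - [0,0,-3,0,-0.122]
    - [0,0,-3,0,-0.122]
    - [0,0,-3,0,-0.122]
    - [0,0,-3,0,-0.122]
    - [0,0,-3,0,-0.122]

```text
t: 2.83
tcp_pos: [0.4039, 0.084, 0.2469]
tool_rot: [0.929, 0.369, 0.007, 0.007]
force: [0.5, 1.2, 0.5]
finger_gap: 0.002
```

Call:
jog_arm:
  commands:
    - [0,0.2,-2.4,0,-0.116]
    - [0,0.2,-2.4,0,-0.116]
    - [0,0.2,-2.4,0,-0.116]
    - [0,0.2,-2.4,0,-0.116]
    - [0,0.3,-2.4,0,-0.116]
    - [0,0.3,-2.4,0,-0.116]
    - [0,0.3,-2.4,0,-0.116]
    - [0,0.3,-2.4,0,-0.116]

```text
t: 3.5
tcp_pos: [0.4232, -0.1194, 0.2492]
tool_rot: [0.994, -0.112, 0.005, 0.011]
force: [-0.3, 0.3, 0.1]
finger_gap: -0.006
```

Call:
jog_arm:
  commands:
    - [0,0,0,-1,0]
    - [0,0,0,-1,0]
    - [0,0,0,-1,0]
    - [0,0,0,0,0]

```text
t: 3.83
tcp_pos: [0.4267, -0.1274, 0.2202]
tool_rot: [0.993, -0.118, 0.009, 0.014]
force: [0.1, -0.0, 0.3]
finger_gap: 0.003
```

Run:
```python
from h import *
s=manip.sense(); print(s['tcp_pos'],s['tool_rot'],s['force'],s['q'])
ims=[]
for v in ("side","top"):
    p=snapshot(v)
    for n in "thumb_pad push_block gate_edge gate_hinge".split():
        r=models.pinpoint(p,n); print(v,n,[(np.round(d['centre'],3).tolist(),round(d['score'],2)) for d in r[:2]])
    u,w=px(p,s['tcp_pos']).astype(int); print(u,w)
    c=p['image'][w-50:w+50,u-66:u+66]; ims.append(cv2.resize(c,None,fx=3,fy=3,interpolation=cv2.INTER_CUBIC))
cv2.imwrite('pics/c1.png',cv2.cvtColor(np.hstack(ims),cv2.COLOR_RGB2BGR))
```

```text
[ 0.42668613 -0.12739277  0.22015959] [ 0.99284082 -0.11829872  0.00933895  0.0136123 ] [ 0.09857042 -0.04876876  0.32879896] [-0.53005802  0.29542555  1.89368533 -0.02189591  0.92458539  1.29086502]
side thumb_pad [([0.427, -0.103, 0.163], 0.65)]
side push_block [([0.442, -0.108, 0.171], 0.93)]
side gate_edge [([0.46, -0.179, 0.174], 0.62), ([0.715, 0.145, -0.002], 0.32)]
side gate_hinge [([0.505, 0.058, 0.172], 0.8)]
224 211
top thumb_pad [([0.425, -0.108, 0.163], 0.53)]
top push_block [([0.442, -0.112, 0.166], 0.94)]
top gate_edge []
top gate_hinge [([0.502, 0.06, 0.171], 0.76)]
361 269
```

View pics/c1.png

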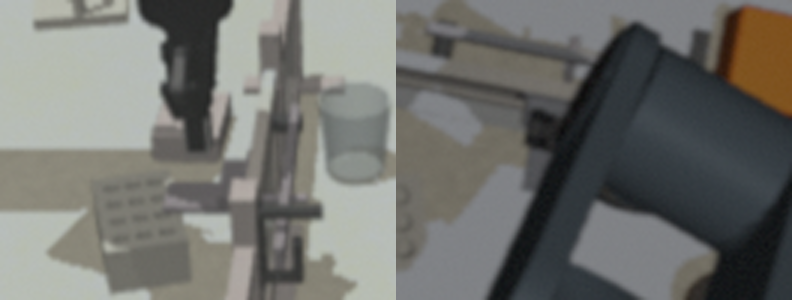

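The left crop shows the shut fingers above the paddle, tip near (195,150), with the paddle at about (195,195). I need to go 19 mm to the left and down.

Call:
jog_arm:
  commands:
    - [0,-0.2,1.0,0,0.04]
    - [0,-0.1,0.7,-1,0.03]
    - [0,0,0,-1,0]
    - [0,0,0,-1,0]
    - [0,0,0,-0.5,0]
    - [0,0,0,0,0]
    - [0,0,0,0,0]

```text
t: 4.92
tcp_pos: [0.4241, -0.1061, 0.1869]
tool_rot: [0.997, -0.076, 0.013, 0.014]
force: [0.8, -0.5, 0.8]
finger_gap: -0.001
```

Call:
jog_arm:
  commands:
    - [0,0,0,-0.7,0]
    - [0,0,0,-0.6,0]
    - [0,0,0,-0.4,0]
    - [0,0,0,0,0]

```text
t: 5.25
tcp_pos: [0.425, -0.1062, 0.1696]
tool_rot: [0.997, -0.075, 0.014, 0.014]
force: [-0.4, 0.6, -0.5]
finger_gap: 0.003
```

Call:
jog_arm:
  commands:
    - [0,0,0,-0.2,0]
    - [0,0,0,-0.2,0]
    - [0,0,0,-0.2,0]
    - [0,0,0,0,0]

```text
t: 5.58
tcp_pos: [0.4252, -0.1066, 0.1629]
tool_rot: [0.997, -0.075, 0.014, 0.014]
force: [0.1, 0.5, 0.7]
finger_gap: -0.003
```

Call:
jog_arm:
  commands:
    - [0,0,0,-0.2,0]
    - [0,0,0,-0.2,0]
    - [0,0,0,0,0]

```text
t: 5.83
tcp_pos: [0.4253, -0.1067, 0.1589]
tool_rot: [0.997, -0.075, 0.014, 0.015]
force: [-1.2, -0.3, 1.9]
finger_gap: -0.003
```

Call:
jog_arm:
  commands:
    - [0,0,0,-0.2,0]
    - [0,0,0,0,0]

```text
t: 6.0
tcp_pos: [0.4254, -0.1067, 0.1571]
tool_rot: [0.997, -0.075, 0.015, 0.015]
force: [-1.0, -1.2, 3.5]
finger_gap: 0.001
```

Call:
jog_arm:
  commands:
    - [0,0,0,-0.2,0]
    - [0,0,0,0,0]

```text
t: 6.17
tcp_pos: [0.4257, -0.1067, 0.1551]
tool_rot: [0.997, -0.075, 0.015, 0.015]
force: [-0.0, 0.3, 0.8]
finger_gap: -0.003
```

Call:
jog_arm:
  commands:
    - [0,0,0,-0.15,0]
    - [0,0,0,0,0]

```text
t: 6.33
tcp_pos: [0.4258, -0.1068, 0.1536]
tool_rot: [0.997, -0.075, 0.015, 0.015]
force: [-1.0, 0.5, 1.9]
finger_gap: 0.001
```

Call:
jog_arm:
  commands:
    - [0,0,0,-0.15,0]
    - [0,0,0,0,0]

```text
t: 6.5
tcp_pos: [0.4261, -0.1068, 0.1521]
tool_rot: [0.997, -0.075, 0.016, 0.015]
force: [-0.0, 0.4, 1.7]
finger_gap: 0.005
```

Call:
jog_arm:
  commands:
    - [0,0,0,-0.15,0]
    - [0,0,0,0,0]

```text
t: 6.67
tcp_pos: [0.4264, -0.1069, 0.1505]
tool_rot: [0.997, -0.076, 0.016, 0.015]
force: [-0.8, 1.3, 2.6]
finger_gap: 0.005
```

Call:
jog_arm:
  commands:
    - [0,-0.1,0,-0.15,0]
    - [0,0,0,0,0]

```text
t: 6.83
tcp_pos: [0.4266, -0.107, 0.1495]
tool_rot: [0.997, -0.076, 0.018, 0.015]
force: [-1.0, 0.1, 7.3]
finger_gap: -0.001
```

Call:
jog_arm:
  commands:
    - [0,-0.05,0,-0.15,0]
    - [0,0,0,0,0]

```text
t: 7.0
tcp_pos: [0.4267, -0.107, 0.1491]
tool_rot: [0.997, -0.076, 0.019, 0.015]
force: [-2.1, 1.2, 8.2]
finger_gap: -0.001
```

Call:
jog_arm:
  commands:
    - [0,-0.05,0,-0.15,0]
    - [0,0,0,0,0]

```text
t: 7.17
tcp_pos: [0.4268, -0.107, 0.1491]
tool_rot: [0.997, -0.076, 0.02, 0.015]
force: [-1.9, 1.8, 7.2]
finger_gap: -0.001
```

Hood met at z≈0.150 (force jumped from 2.6 to 7.3 N). I'll ease back about 1 mm, then push.

Call:
jog_arm:
  commands:
    - [0,0,0,0.1,0]
    - [0,0,0,0,0]

```text
t: 7.33
tcp_pos: [0.4264, -0.1069, 0.1505]
tool_rot: [0.997, -0.076, 0.02, 0.016]
force: [-0.6, 1.1, 2.5]
finger_gap: 0.004
```

Call:
jog_arm:
  commands:
    - [0,0.3,-0.05,0.04,0]
    - [0,0,0,0,0]

```text
t: 7.5
tcp_pos: [0.4287, -0.1075, 0.1506]
tool_rot: [0.997, -0.076, 0.019, 0.016]
force: [1.1, -0.2, 2.7]
finger_gap: 0.002
```

Call:
jog_arm:
  commands:
    - [0,0.3,-0.05,0.05,0]
    - [0,0.3,-0.05,0.05,0]
    - [0,0,0,0,0]

```text
t: 7.75
tcp_pos: [0.4341, -0.1086, 0.151]
tool_rot: [0.997, -0.075, 0.017, 0.015]
force: [-0.6, -0.9, 2.1]
finger_gap: 0.004
```

Call:
jog_arm:
  commands:
    - [0,0.4,-0.1,0,0]
    - [0,0.4,-0.15,0,0.02]
    - [0,0,0,0,0]

```text
t: 8.0
tcp_pos: [0.4421, -0.1112, 0.1506]
tool_rot: [0.998, -0.064, 0.016, 0.015]
force: [-1.0, 0.8, 3.1]
finger_gap: -0.001
```

Call:
jog_arm:
  commands:
    - [0,0.6,-0.2,0,0.035]
    - [0,0.6,-0.18,0,0.035]
    - [0,0.6,-0.17,0,0.035]
    - [0,0.6,-0.15,0,0.035]

```text
t: 8.33
tcp_pos: [0.4637, -0.1173, 0.1502]
tool_rot: [1.0, 0.01, 0.013, 0.013]
force: [-2.0, -0.6, 2.9]
finger_gap: -0.004
```

Run:
```python
from h import *
s=manip.sense(); print(s['tcp_pos'],s['force'])
p=snapshot("side"); save(p,'s2')
for n in "gate_edge gate_hinge push_block thumb_lever".split():
    r=models.pinpoint(p,n); print(n,[(np.round(d['centre'],3).tolist(),round(d['score'],2)) for d in r[:2]])
cv2.imwrite('pics/c2.png',cv2.cvtColor(cv2.resize(p['image'][160:300,160:340],None,fx=4,fy=4,interpolation=cv2.INTER_CUBIC),cv2.COLOR_RGB2BGR))
```

```text
[ 0.46370515 -0.11727942  0.1501815 ] [-1.95545988 -0.56498873  2.90654677]
gate_edge [([0.508, -0.181, 0.171], 0.92)]
gate_hinge [([0.504, 0.058, 0.171], 0.79)]
push_block [([0.476, -0.117, 0.171], 0.91), ([0.505, -0.336, 0.001], 0.67)]
thumb_lever [([0.463, -0.117, 0.149], 0.66), ([0.51, -0.116, 0.164], 0.44)]
```

View pics/c2.png

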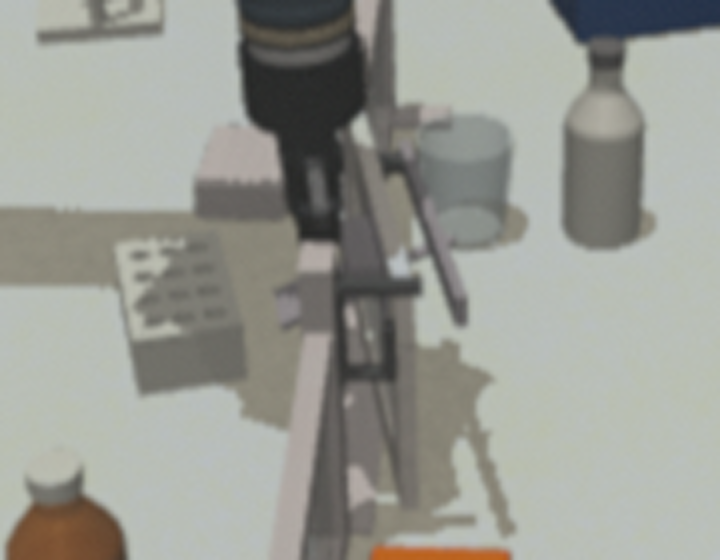

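The crop shows the gate open about 0.19 rad. The bar end at (460,310) is well past the keeper at (370,310), and the fingers are on the paddle. I'll continue along the arc and let the lever up.

Call:
jog_arm:
  commands:
    - [0,1,-0.19,0,0.056]
    - [0,1,-0.13,0,0.056]
    - [0,1,-0.08,0,0.056]
    - [0,1,-0.02,0.2,0.056]
    - [0,1,0.03,0.4,0.056]
    - [0,1,0.09,0.4,0.056]
    - [0,1,0.15,0.3,0.056]
    - [0,1,0.2,0,0.056]

```text
t: 9.25
tcp_pos: [0.5318, -0.1148, 0.16]
tool_rot: [0.971, 0.239, 0.002, 0.007]
force: [-1.7, -3.6, 5.5]
finger_gap: -0.001
```

Call:
jog_arm:
  commands:
    - [0,1,0.1,0.3,0.045]
    - [0,1,0.15,0.2,0.045]
    - [0,1,0.2,0.2,0.045]
    - [0,0.97,0.3,0,0.05]
    - [0,0.95,0.35,0,0.056]
    - [0,0.9,0.4,0,0.056]
    - [0,0.9,0.45,0,0.056]
    - [0,0.85,0.5,0,0.056]

```text
t: 9.92
tcp_pos: [0.5982, -0.0899, 0.1626]
tool_rot: [0.898, 0.439, -0.01, 0.003]
force: [-1.8, -2.5, 2.1]
finger_gap: 0.002
```

Run:
```python
from h import *
s=manip.sense(); print(s['tcp_pos'],s['tool_rot'],s['force'],s['q'])
ims=[]
for v in ("side","top"):
    p=snapshot(v)
    for n in "gate_edge gate_hinge push_block thumb_lever".split():
        r=models.pinpoint(p,n); print(n,[(np.round(d['centre'],3).tolist(),round(d['score'],2)) for d in r[:2]])
    c=p['image'][130:270,200:330] if v=="side" else p['image'][140:280,260:390]
    ims.append(cv2.resize(c,None,fx=3,fy=3,interpolation=cv2.INTER_CUBIC))
cv2.imwrite('pics/c3.png',cv2.cvtColor(np.hstack(ims),cv2.COLOR_RGB2BGR))
```

```text
[ 0.59817254 -0.08992788  0.16255367] [ 0.89831403  0.43923832 -0.00964508  0.00292727] [-1.77204911 -2.50364284  2.13612719] [-0.32493207  0.58854095  1.53982225 -0.02076529  1.02292794  0.34721551]
gate_edge [([0.677, -0.107, 0.175], 0.59)]
gate_hinge [([0.502, 0.058, 0.174], 0.93)]
push_block [([0.608, -0.082, 0.17], 0.65), ([0.503, -0.336, 0.003], 0.4)]
thumb_lever []
gate_edge [([0.712, 0.145, 0.001], 0.43)]
gate_hinge [([0.5, 0.059, 0.17], 0.68)]
push_block []
thumb_lever [([0.631, -0.057, 0.161], 0.54)]
```

View pics/c3.png

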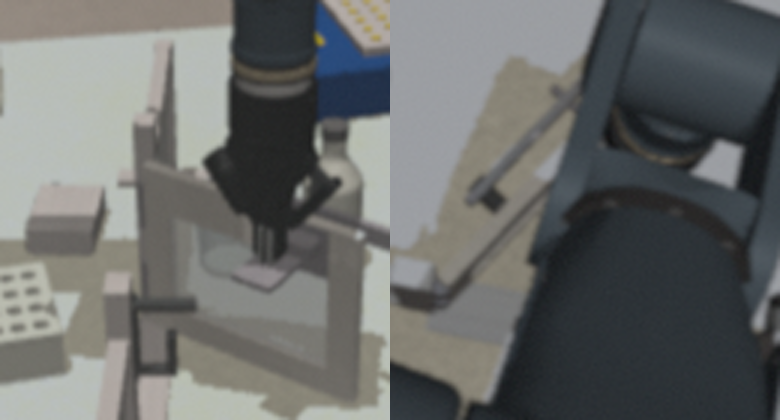

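Call:
jog_arm:
  commands:
    - [0,0.82,0.55,0.2,0.04]
    - [0,0.8,0.6,0.2,0.04]
    - [0,0.75,0.64,0,0.04]
    - [0,0.72,0.68,0,0.045]
    - [0,0.68,0.72,0,0.05]
    - [0,0.5,0.6,0,0.03]
    - [0,0.35,0.45,0,0.03]
    - [0,0,0,0,0]

```text
t: 11.08
tcp_pos: [0.6391, -0.0511, 0.1654]
tool_rot: [0.828, 0.561, -0.017, 0.004]
force: [0.2, -0.7, 0.1]
finger_gap: 0.004
```

Run:
```python
from h import *
s=manip.sense(); r=s['tcp_pos'][:2]-np.array([.501,.058]); print(s['tcp_pos'],s['force'],np.hypot(*r),np.arctan2(r[1],r[0])+1.801+.169)
for v in ("side","top"):
    p=snapshot(v)
    for n in "gate_edge push_block".split():
        for d in models.pinpoint(p,n)[:1]: c=np.array(d['centre']); e=c[:2]-[.501,.058]; print(n,c.round(3),d['score'],np.arctan2(e[1],e[0])+1.74)
```

```text
[ 0.63906688 -0.05112893  0.1653907 ] [ 0.15832665 -0.74104433  0.09759144] 0.17598746053354933 1.3011363391366428
gate_edge [ 0.722 -0.039  0.173] 0.56 1.3256447738323585
push_block [ 0.647 -0.038  0.172] 0.83 1.1589747649856545
push_block [ 0.65  -0.047  0.168] 0.49 1.1256275384702765
```

About 1.31 rad now. I'll push slightly further for margin, then back away from the gate and lift clear.

Call:
jog_arm:
  commands:
    - [0,0.4,0.5,0,0.03]
    - [0,0.35,0.5,0,0.03]
    - [0,0,0,0,0]
    - [0,0.3,-0.7,0.2,0]
    - [0,0.2,-1,1,0]
    - [0,0.1,-1,2,0]
    - [0,0,-1,3,0]
    - [0,0,-1,3,0]

```text
t: 12.05
tcp_pos: [0.648, -0.0891, 0.2538]
tool_rot: [0.808, 0.588, -0.022, -0.003]
force: [0.5, 0.5, 1.3]
finger_gap: 0.0
```

Call:
jog_arm:
  commands:
    - [0,-2,-2,3,0]
    - [0,-3,-2,2,0]
    - [0,-3,-2,0,0]
    - [0,-3,-2,0,0]
    - [0,-3,-2,0,0]
    - [0,0,0,0,0]
    - [0,0,0,0,0]

```text
t: 12.63
tcp_pos: [0.5104, -0.2029, 0.3226]
tool_rot: [0.81, 0.586, -0.015, 0.013]
force: [-0.0, 0.6, -0.0]
finger_gap: 0.003
```

Run:
```python
from h import *
s=manip.sense(); print(s['t'],s['tcp_pos'],s['force'],abs(s['qd']).max())
ims=[]
for v in ("side","top"):
    p=snapshot(v)
    for n in "gate_edge push_block thumb_lever".split():
        for d in models.pinpoint(p,n)[:1]: c=np.array(d['centre']); e=c[:2]-[.501,.058]; print(n,c.round(3),d['score'],np.arctan2(e[1],e[0])+1.74)
    if v=="top":
        for n in "tube_rack reagent_bottle wash_bottle tip_box beaker block_insert sample_jar".split(): print(n,[np.round(d['centre'],3).tolist() for d in models.pinpoint(p,n)[:1]])
    c=p['image'][130:270,200:330] if v=="side" else p['image'][140:280,220:350]
    ims.append(cv2.resize(c,None,fx=3,fy=3,interpolation=cv2.INTER_CUBIC))
cv2.imwrite('pics/c4.png',cv2.cvtColor(np.hstack(ims),cv2.COLOR_RGB2BGR))
```

```text
12.6333 [ 0.51039381 -0.20293451  0.32258074] [-0.00728752  0.58288756 -0.030346  ] 0.06329091544127464
gate_edge [ 0.725 -0.026  0.174] 0.88 1.3812781888684906
push_block [ 0.649 -0.032  0.17 ] 0.83 1.1920529081594382
thumb_lever [ 0.669 -0.004  0.163] 0.59 1.3867069404161048
gate_edge [ 0.727 -0.031  0.169] 0.85 1.3645321328116173
push_block [ 0.655 -0.032  0.168] 0.62 1.212369493751272
thumb_lever [ 0.666 -0.006  0.159] 0.73 1.3705469678492048
tube_rack [[0.366, 0.054, -0.002]]
reagent_bottle [[0.365, 0.056, -0.002]]
wash_bottle [[0.707, 0.145, 0.002]]
tip_box [[0.503, -0.336, -0.0]]
beaker [[0.597, 0.163, -0.001]]
block_insert []
sample_jar [[0.506, -0.335, 0.0]]
```

View pics/c4.png

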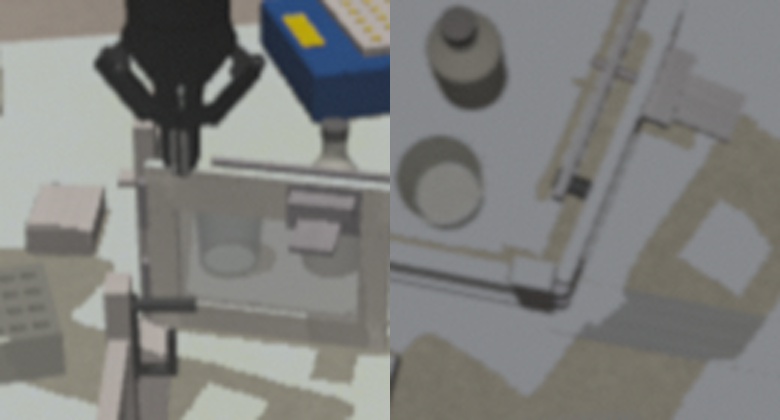

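Run:
```python
from h import *
p=snapshot("side"); im=cv2.cvtColor(p['image'],cv2.COLOR_RGB2BGR)
H=np.array([.501,.058]); a=1.375-.169; R=np.array([[np.cos(a),-np.sin(a)],[np.sin(a),np.cos(a)]])
w=lambda x,y,z: np.r_[H+R@[x,y],z]
f=5; o=np.array([230,150]); big=cv2.resize(im[150:260,230:385],None,fx=f,fy=f,interpolation=cv2.INTER_CUBIC)
P=lambda *q: tuple(((px(p,w(*q))-o+.5)*f).astype(int).tolist())
for q in [(-.008,-.155,.163),(-.078,-.155,.163),(-.078,-.195,.163),(-.008,-.195,.163)]: cv2.circle(big,P(*q),3,(0,0,255),-1)
for z in (.16,.17,.18): cv2.line(big,P(.04,-.06,z),P(.04,-.285,z),(0,255,0),1)
cv2.imwrite('pics/c5.png',big)
print(manip.sense()['t'])
```

```text
13.4333
```

View pics/c5.png

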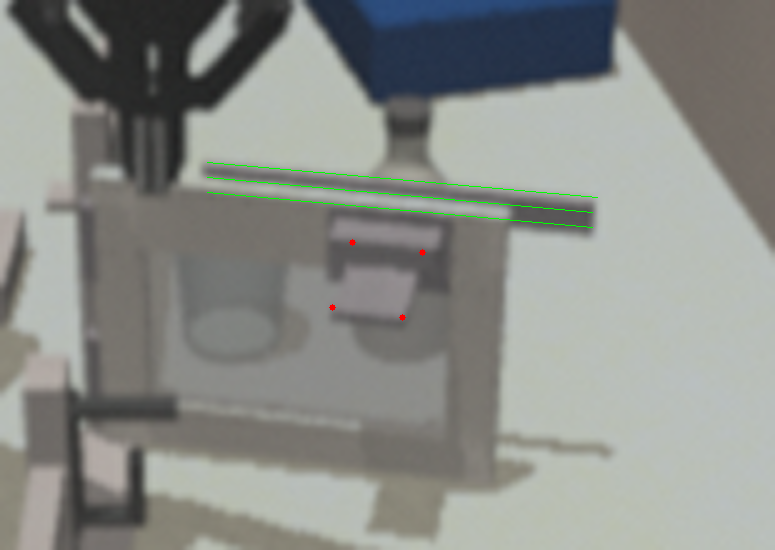

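The bar runs parallel to the level lines (no lift). The paddle edge sits on the level prediction at (332-402, 307-317). The arm is clear, so I'm handing in.

```bash
python3 -c "
from h import *
s=manip.sense(); print(s['t'],s['force'],abs(s['qd']).max()); print(workorder.sign_off())"
```

```text
13.4333 [ 0.46364588 -0.06622706 -1.06392672] 0.001042189661375633
the job is handed in; nothing more can be done
None
```

The gate is open to about 1.37 rad (the task asks for more than 1.2), the latch bar is back down, and the job was handed in at 13.4 s.

**What I did:** I pressed the thumb lever with the shut fingers until the bar met the hood at about 8 N, then eased back 1 mm. I pushed the gate round by the block, let the lever up on the way, backed off and lifted the arm clear.

**Last checks:**
- **Gate:** the networks put it at 1.36–1.38 rad in both views.
- **Bar and lever:** the bar lies level against projected lines and the paddle is back up.
- **Arm:** it was still, with no contact force beyond sensor noise (about 1 N).
- **Other things on the bench:** the tube rack, wash bottle, tip box and beaker are within about 5 mm of where they started.

**Not confirmed:**
- **Three items:** in that last top view the network missed the aluminium block. It also gave other objects' positions for the amber bottle and sample jar. I never moved the arm down near these three.
- **Lift and slam limits:** I could not read the bar lift or gate speed directly. That the bar cleared the keeper was confirmed in a picture at about 0.19 rad. I estimate the gate speed at about 0.7 rad/s.

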